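# Gauge and sort hat-block bushings

## Task

Gauge the two steel hat-block bushings that stand on the square cards, leaving the third on the round cork mat alone: one at a time, slide each upright down the stepped gauge pin until it stops, without forcing it, and put it in the tray for its result before you try the next. One that stops at the pin's nose is tight and goes in the long narrow tray, one that stops at the step half-way is good and goes in the square tray, and one that goes right down to the plate is loose and goes in the round tray. Set them down standing in their trays, do not drop them, and leave the other loose things on the bench where they are.

Things in the scene. Friction and masses are not known exactly. Their poses are not given: they have to be found in the camera images.
- bush_a_mid (a point): plain steel bushing, a round tube 42 mm outside, 40 mm tall, about 200 g, standing upright; the same outside as the other two; of the three one has a tight, one a good and one a loose bore, and any of them may be the one on the cork mat. Point: on its axis half-way up, 20 mm above its foot; z along the axis
- bush_b_mid (a point): plain steel bushing, a round tube 42 mm outside, 40 mm tall, about 200 g, standing upright; the same outside as the other two; of the three one has a tight, one a good and one a loose bore, and any of them may be the one on the cork mat. Point: on its axis half-way up, 20 mm above its foot; z along the axis
- bush_c_mid (a point): plain steel bushing, a round tube 42 mm outside, 40 mm tall, about 200 g, standing upright; the same outside as the other two; of the three one has a tight, one a good and one a loose bore, and any of them may be the one on the cork mat. Point: on its axis half-way up, 20 mm above its foot; z along the axis
- gauge: fixed steel gauge: plate 80 x 80 mm, 12 mm thick, an upright stepped pin in its middle. Origin on the pin's axis at bench level. From the plate up: thick part 23 mm diameter from 12 to 29 mm above the bench, a cone to 33 mm (the step), thin part 15 mm diameter to 47 mm, a coned nose to 53 mm
- gauge_tip (a point): middle of the pin's 7 mm wide tip, 53 mm above the bench. Bores are 11.5 mm (tight), 19 mm (good) and 27 mm (loose), so the foot of a bushing stops about 50 mm above the bench if tight, 31 mm if good, 12 mm (on the plate) if loose
- gauge_column (a point): middle of the foot of the gauge's column, at bench level, 107 mm from the pin along the gauge's x axis: a post 22 mm square, 180 mm tall, on a 36 mm wide neck of the plate; a 52 mm dial on it faces the pin and juts out to 81 mm from the pin's axis, 124 to 176 mm above the bench
- tray_long: fixed long narrow aluminium tray for tight bushings, 150 mm (its x) by 76 mm (its y) outside, walls 4 mm thick and 14 mm high, floor 4 mm thick. Origin: centre of its underside
- tray_square: fixed square aluminium tray for good bushings, 108 x 108 mm outside, walls 4 mm thick and 14 mm high, floor as the other trays. Origin: centre of its underside
- tray_round: fixed round aluminium tray for loose bushings, 112 mm outside diameter, walls 4 mm thick and 14 mm high, floor as the other trays. Origin: centre of its underside
- cork_mat: round cork mat, 84 mm across, lying flat, so that its bushing stands at bench level like the others; the bushing standing on it is to be left alone. Origin: its centre
- spool: wooden spool, 40 mm across, 50 mm tall, standing close to a bushing; origin under its centre, bystander
- jar: small glass jar with a lid, 44 mm across, 55 mm tall, standing close to a bushing; origin under its centre, bystander
- oiler: white oil bottle, 38 mm across, 72 mm tall, standing close to a bushing; origin under its centre, bystander
- tin: green closed tin, 44 mm across, 30 mm tall; origin under its centre, bystander
- collar: brass collar, a 42 mm disc 14 mm thick with a 20 mm stub on top, 34 mm tall in all; origin under its centre, bystander
Not all that is in view belongs to the job. What is shaped like the tray_square but black is not meant.

How it is judged:
By the outcome, as a careful person would: the job done as asked, in the order asked, and still so for the second after the job is handed in, with the robot touching nothing.
It also fails if it takes over 72 s, if anything falls off the work surface, if the arm or the gripper's body presses on something with over 40 N, if the wrist force passes 120 N, or if a joint passes its speed limit or range.

## Robot

A 7-joint arm with a two-finger parallel gripper is mounted at the origin on the work surface. World frame = base frame: x ahead of the robot, y to its left, z up, the work surface at z = 0. Lengths are in mm, angles in rad, forces in N, time in s.
With the tool pointing down it reaches from about 350 to 900 mm from the base axis. Payload 8.1 kg.
Tool frame: the origin (TCP) lies on the front face of the gripper's body, between the roots of the fingers; the fingertips stand 73 mm ahead of it and the grasp point (between the pads) lies 54 mm ahead of it (r.grasp_offset is the distance from the TCP to the grasp point, in mm); z points along the fingers, y is the line along which they close (so a half turn about z gives the same grasp; the last joint's range is limited). The gripper opens to 85 mm and grips with 20 to 120 N. Pads are 22 mm wide; open, the fingers measure 114 mm over their backs; the gripper's body (76 mm by 85 mm) begins 54 mm behind the grasp point. The pads swing forward as they close: fully open they stand 13 mm farther back than shut.
Start: joints at [-1.249, 0.434, 0.025, 1.573, -0.012, 1.134, -0.075], TCP at [257.612, 569.45, 303.923] pointing down, gripper open.
Joint ranges: [-2.62, 2.62], [-0.44, 2.09], [-1.27, 1.32], [0.08, 2.57], [-1.32, 4.46], [0.12, 2], [-2.74, 2.74]. Speed limits (rad/s): [2.22, 2.22, 3.01, 3.01, 3.14, 3.14, 3.14].

## Interface

Orientations are given as a rotation vector (axis times angle).
In Python, from station import r gives the robot as it stands. The module is installed in compiled form; this text tells all that it offers.
- The arm moves only by the tool servo_tool, never from a script. Its argument "increments" is a list of rows, each a list of 5 numbers: the shift along the world's x, y, z in cm, then the turn about the world's z in rad, then the opening, from -1 (shut) to 1 (fully open). A call has 1 to 12 rows; each row is the pose to reach, as a shift and turn from the pose commanded when the call began; what a row does not reach only later rows make up. A row lasts 1/10 s, in which the tool goes at most 50 mm and 8.59 degrees, less where a joint would pass 70% of its speed; a pose out of reach is approached as far as the arm can. A call with a gripper value outside its range is refused whole. The fingers move at their own pace and stop on an object; "force" is the grip in N (left out, the last holds). Time passes only in rows, so rows that repeat a pose let the fingers close. It gives the time, the measured TCP pose, the force, the opening and the grip force at its end, in the units of the state.
- r.read_state(): the state, without advancing time (a new reading comes with each control period).
- r.read_camera(name): name is "side" or "top"; returns the picture (480x640x3 uint8, red, green, blue); there is no depth.
- r.camera_info(name): a dict with "intrinsics" (3x3 intrinsics, pixels), "world_to_cam" (4x4, takes a point from world to camera coordinates). Camera axes: x right, y up, looking along -z (the intrinsics and any distortion apply to the point x, -y, -z); pixel columns grow to the right and rows downward; lengths in mm; the calibration is good to about 2 mm. A picture is of the moment at which its call begins. camera_info takes no time and is no camera call.
- r.close_job(): hands the job in; it is judged then, once.
The state is a dict: "time": time; "joints": joint angles; "joint_vel": joint speeds; "joint_efforts": joint torques, N m; "eef_pos": TCP position; "tool_rot": TCP orientation; "force": force on the tool from outside, world axes, zero at the start; "ft_torque": the same for the moment, N m; "grip_width": opening from 0.0 (shut) to 1.0 (fully open); "finger_force": force on a finger pad.
Only numpy, scipy, OpenCV 4.12 (cv2) and the standard library are available. Lean on these libraries where they do the work, as an engineer would, in place of code of your own. Each camera call takes 0.05 s, during which the arm holds its last target. There are 200 camera calls.

## Working session

There is one attempt and no reset: what is moved stays moved. The work goes in short steps, Python scripts to look and compute and a tool call to move; the robot and the scene stay as the last step left them, time stands still between calls to the robot, and variables do not carry over. Pictures are saved under pics/ and viewed, at most 10 in all, crops included, and the job is handed in when it is done.

Besides the shell and the picture viewer there is one more tool, called as name(argument=value, ...) on one line, values as JSON. servo_tool: Moves the arm, as the interface text tells. Its arguments: {"type":"object","properties":{"increments":{"type":"array","items":{"type":"array","items":{"type":"number"}}},"force":{"type":"number"}},"required":["increments"]}

```bash
mkdir -p pics
cat > h.py <<'E'
import numpy as np,cv2
from station import r
def snap(c,f):
    im=r.read_camera(c); cv2.imwrite(f,cv2.cvtColor(im,cv2.COLOR_RGB2BGR)); return im
def proj(c,p):
    i=r.camera_info(c);q=i["world_to_cam"]@np.append(p,1.);v=i["intrinsics"]@np.array([q[0],-q[1],-q[2]]);return v[:2]/v[2]
def ray(c,u,v,z):
    i=r.camera_info(c);W=np.array(i["world_to_cam"]);R=W[:3,:3];o=-R.T@W[:3,3]
    d=np.linalg.inv(i["intrinsics"])@[u,v,1.];d=R.T@(d*[1,-1,-1]);return o+d*(z-o[2])/d[2]
E
python3 - <<'E'
from h import *
for c in("top","side"):
    snap(c,f"pics/{c}0.png");i=r.camera_info(c);print(i)
print(r.read_state())
E
```

```text
{'intrinsics': array([[554.20469118,   0.        , 316.4468899 ],
       [  0.        , 554.20469118, 240.40668728],
       [  0.        ,   0.        ,   1.        ]]), 'world_to_cam': array([[-1.31257681e-02, -9.99570583e-01, -2.61985478e-02,
         2.53850554e+01],
       [ 9.80221152e-01, -1.80371525e-02,  1.97081592e-01,
        -5.06038820e+02],
       [-1.97469509e-01, -2.30935234e-02,  9.80036980e-01,
        -1.04721527e+03],
       [ 0.00000000e+00,  0.00000000e+00,  0.00000000e+00,
         1.00000000e+00]])}
{'intrinsics': array([[451.41673046,   0.        , 316.99800483],
       [  0.        , 451.41673046, 239.64130884],
       [  0.        ,   0.        ,   1.        ]]), 'world_to_cam': array([[ 9.46066935e-01, -3.23842260e-01,  9.14029465e-03,
        -4.76803073e+02],
       [ 1.90206683e-01,  5.78062933e-01,  7.93514123e-01,
        -1.59646418e+02],
       [-2.62257072e-01, -7.48978929e-01,  6.08483190e-01,
        -8.86041120e+02],
       [ 0.00000000e+00,  0.00000000e+00,  0.00000000e+00,
         1.00000000e+00]])}
{'time': 0.1, 'joints': array([-1.24858672,  0.43515277,  0.02495938,  1.5740009 , -0.01159162,
        1.13398933, -0.07509111]), 'joint_vel': array([ 0.00280263, -0.00194706,  0.00103923, -0.00144872,  0.00032974,
        0.00078194,  0.00035235]), 'joint_efforts': array([ 4.16272858e-03, -6.71753097e+01,  1.02894209e+00, -3.16907537e+01,
        1.58752478e-02,  7.18196170e-03, -6.14870783e-05]), 'eef_pos': array([257.48344773, 569.11788811, 303.20655064]), 'tool_rot': array([-6.62315097e-01, -3.07081118e+00,  2.19185097e-03]), 'force': array([ 0.68153057, -0.37250456, -0.00618011]), 'ft_torque': array([0.00808003, 0.01293539, 0.04632001]), 'finger_force': 0.0, 'grip_width': 1.0008828266249372}
```

View pics/top0.png

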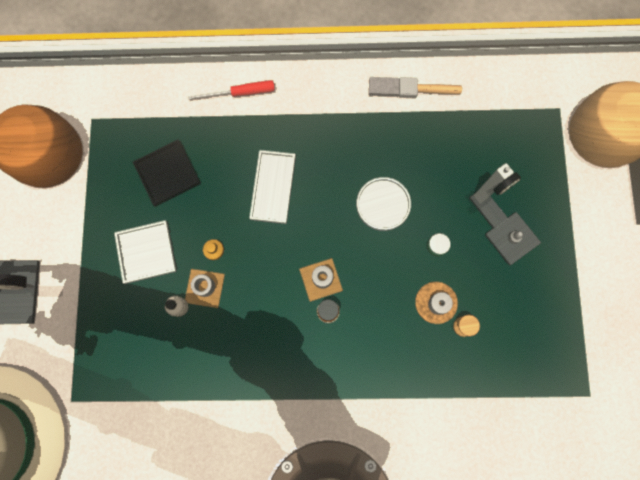

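View pics/side0.png

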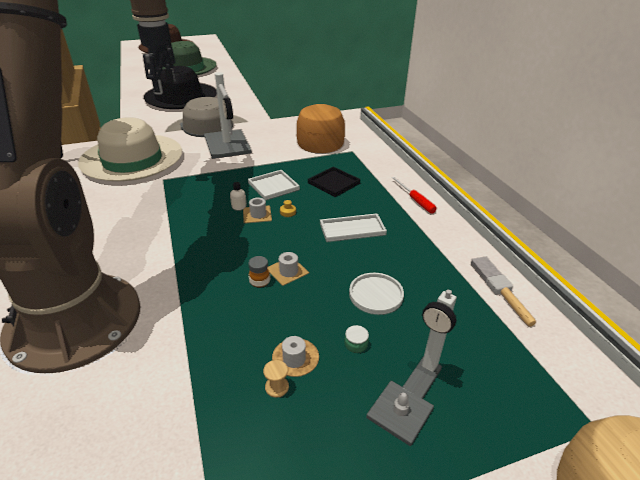

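The top view shows bushings on square cards at about (203,285) and (322,276), with the cork one at (441,302). The gauge pin is at (516,236), and its column runs up-left to (503,178). The trays are at (145,251) square, (273,187) long and (384,204) round. The oiler, collar and jar stand near the bushings. I'll enlarge these areas next.

Run:
```python
from h import *
im=cv2.imread("pics/top0.png")
t=[(160,235),(280,250),(460,150),(470,190)]
def c(x,y,w,h,s): return cv2.resize(im[y:y+h,x:x+w],None,fx=s,fy=s,interpolation=cv2.INTER_CUBIC)
a=np.vstack([np.hstack([c(155,230,80,60,5),c(285,250,80,60,5)]),np.hstack([c(465,155,80,60,5),c(480,205,80,60,5)])])
a[0:300:1,399:401]=255
cv2.imwrite("pics/z1.png",a)
b=c(105,110,320,180,2.5); cv2.imwrite("pics/z2.png",b)
```

```text
(no output)
```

View pics/z1.png

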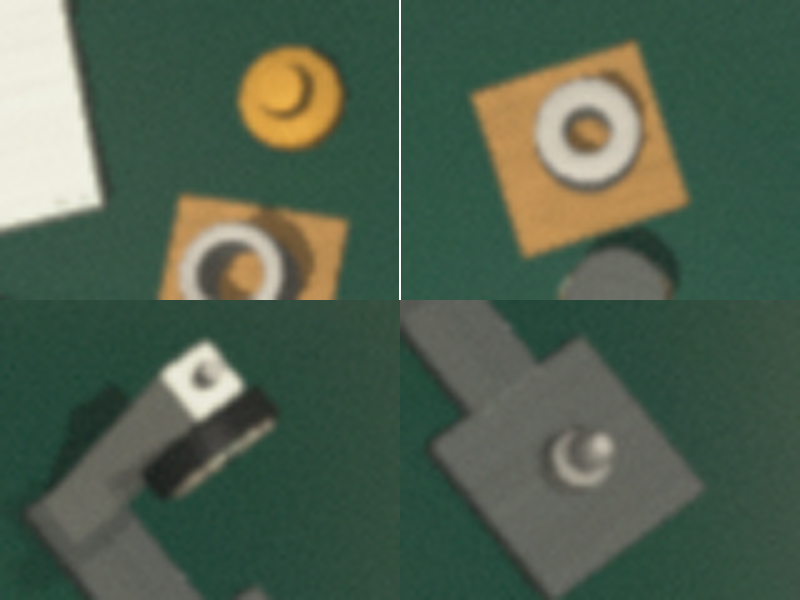

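View pics/z2.png

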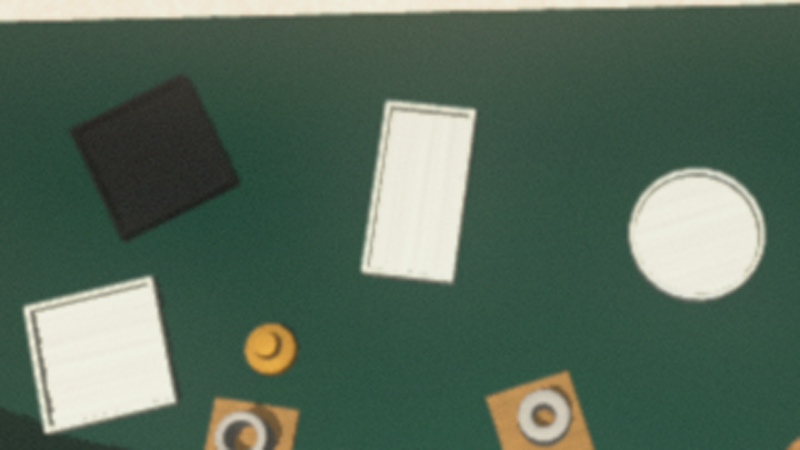

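The crops give these positions:
- Left bushing: rim centre (201.4,284.8), wide bore.
- Right bushing: rim centre (322.6,276.4), medium bore.
- Pin tip: (520,234.4).
- Column top: (505.6,171).

The trays also show clearly.

Run:
```python
from h import *
np.set_printoptions(precision=1,suppress=True)
P=dict(bL=(201.4,284.8,40),bR=(322.6,276.4,40),cork=(441,302,40),tip=(520,234.4,53),plate=(513.5,238.6,12),col=(505.6,171,180),oiler=(176,306,72),jar=(328,310,55),collar=(213,249.5,14),tin=(440,244,30),spool=(467,325,50))
f=lambda x,y:(105+x/2.5,110+y/2.5)
tr=dict(sq=[(23,306),(152,276),(177,403),(46,434)],lg=[(386,100),(476,109),(453,283),(361,272)])
for k,v in P.items(): w=ray("top",*v);print(k,w,"side px",proj("side",w))
for k,v in tr.items():
    q=np.array([ray("top",*f(*p),14) for p in v]);print(k,q.mean(0)[:2],np.linalg.norm(np.diff(q,axis=0),axis=1)); print(q[:,:2].tolist())
print("rd",ray("top",*f(697,234),14))
for p in[(516.4,212.6),(540.8,242.6),(510.6,265),(486,234.2)]:print(ray("top",*p,12))
im=cv2.imread("pics/side0.png")
def c(x,y,w,h,s): return cv2.resize(im[y:y+h,x:x+w],None,fx=s,fy=s,interpolation=cv2.INTER_CUBIC)
cv2.imwrite("pics/z3.png",np.vstack([np.hstack([c(225,180,80,60,5),c(245,240,80,60,5)]),np.hstack([c(365,380,80,60,5),c(405,280,80,60,5)])]))
```

```text
bL [423.1 246.7  40. ] side px [256.1 202.5]
bR [435.8   6.5  40. ] side px [286.5 258.6]
cork [ 381.8 -223.1   40. ] side px [292.6 344.3]
tip [ 510.6 -382.2   53. ] side px [401. 395.]
plate [ 510.5 -382.7   12. ] side px [398.  410.1]
col [ 599.6 -322.4  180. ] side px [445.1 297.8]
oiler [379.3 286.8  72. ] side px [235.  186.8]
jar [368.6  -3.1  55. ] side px [256.6 262.4]
collar [498.6 230.9  14. ] side px [286.5 209.2]
tin [ 498.6 -229.7   30. ] side px [355.  334.6]
spool [ 336.4 -268.    50. ] side px [273.7 367.7]
sq [496.7 371.8] [109.4 109.8 109.1]
[[538.4390026658925, 437.7848263630499], [561.954840272534, 330.9561084267522], [454.9902027053556, 306.0545625805337], [431.3228041810259, 412.5194927139093]]
lg [631.8 108.5] [ 77.1 152.2  77.1]
[[711.8689234630613, 136.91093870766193], [702.0680029472043, 60.39574594491304], [551.1526836665555, 80.2647063366523], [561.9798678433989, 156.60280396690877]]
rd [ 588.9 -122.2   14. ]
[ 564.9 -393.1   12. ]
[ 501.3 -436.9   12. ]
[ 456.4 -372.4   12. ]
[ 520.7 -327.8   12. ]
```

View pics/z3.png

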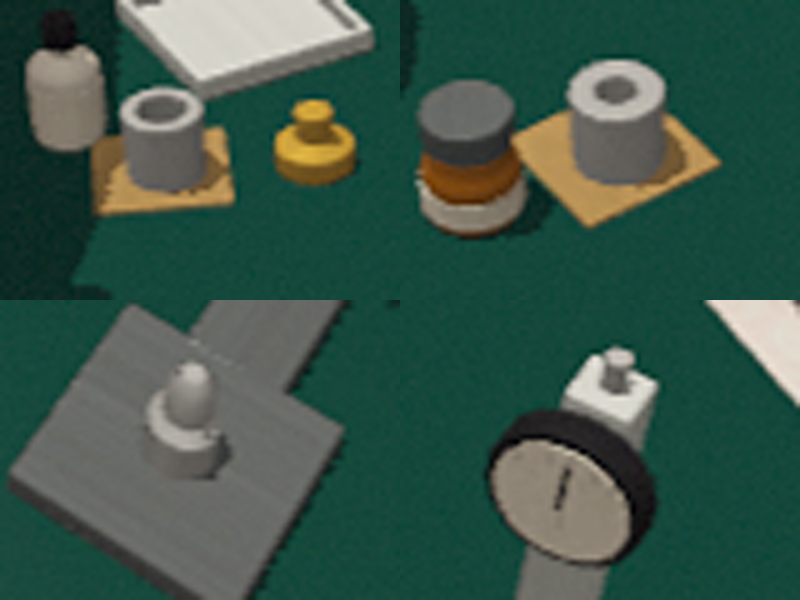

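The side view agrees with the top-view positions to about 1.5 px. Left bushing first: I'll hover over it, turned so the fingers clear the oiler.

servo_tool(increments=[[4,-8,0,-0.1,1],[8,-16,0,-0.2,1],[12,-24,0,-0.316,1],[16.7,-32.3,0,-0.316,1],[16.7,-32.3,0,-0.316,1],[16.7,-32.3,0,-0.316,1],[16.7,-32.3,0,-0.316,1],[16.7,-32.3,-7,-0.316,1],[16.7,-32.3,-14,-0.316,1],[16.7,-32.3,-14,-0.316,1],[16.7,-32.3,-14,-0.316,1],[16.7,-32.3,-14,-0.316,1]], force=40)

```text
time: 1.3
eef_pos: [424.5, 246.4, 164.2]
tool_rot: [-1.137, -2.928, 0.002]
force: [0.5, 1.0, 0.6]
grip_width: 1.001
finger_force: 0.0
```

Run:
```python
from h import *
snap("top","pics/top1.png");snap("side","pics/side1.png");s=r.read_state();print(s["eef_pos"],s["tool_rot"],s["joints"])
a=cv2.imread("pics/top1.png")[190:350,100:300];b=cv2.imread("pics/side1.png")[100:260,180:380]
cv2.imwrite("pics/z4.png",cv2.resize(np.hstack([a,b]),(800,320),interpolation=cv2.INTER_CUBIC))
```

```text
[425.60637597 247.34710999 165.92084418] [1.13642379 2.92723643 0.00410537] [-0.78181678  0.39475748  0.19006906  2.06286074 -0.11466181  0.69060394
  0.31244049]
```

View pics/z4.png

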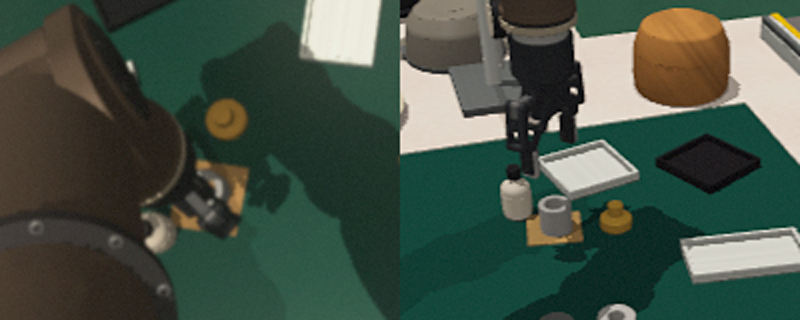

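The gripper stands over the left bushing with one finger on each side, clear of the oiler and the collar. Next I descend, grip and lift a little.

servo_tool(increments=[[0,0,-3,0,1],[0,0,-6,0,1],[0,0,-8.2,0,1],[0,0,-8.2,0,1],[0,0,-8.2,0,1],[0,0,-8.2,0,-1],[0,0,-8.2,0,-1],[0,0,-8.2,0,-1],[0,0,-8.2,0,-1],[0,0,-8.2,0,-1],[0,0,-8.2,0,-1],[0,0,-8.2,0,-1]], force=50)

```text
time: 2.6
eef_pos: [425.1, 246.9, 83.2]
tool_rot: [1.137, 2.928, 0.003]
force: [-2.2, -1.2, 13.2]
grip_width: 0.482
finger_force: 48.8
```

servo_tool(increments=[[0,0,0,0,-1],[0,0,0,0,-1],[0,0,2,0,-1],[0,0,5,0,-1],[0,0,9,0,-1],[0,0,12,0,-1],[0,0,12,0,-1],[0,0,12,0,-1],[0,0,12,0,-1]])

```text
time: 3.5
eef_pos: [423.9, 246.0, 200.9]
tool_rot: [-1.137, -2.928, 0.002]
force: [0.0, 0.6, -2.6]
grip_width: 0.48
finger_force: 51.2
```

It's held: opening about 41 mm, weight about 2.6 N. Now to the gauge, still high.

servo_tool(increments=[[0.5,-3,0,-0.1,-1],[1,-7,0,-0.22,-1],[2,-12,0,-0.35,-1],[2.5,-17,0,-0.48,-1],[3,-22,0,-0.62,-1],[4,-27,0,-0.75,-1],[4.5,-32,0,-0.88,-1],[5,-37,0,-1.0,-1],[6,-42,0,-1.13,-1],[6.5,-47,0,-1.26,-1],[7,-51,0,-1.38,-1],[7.5,-54.5,0,-1.47,-1]])

```text
time: 4.7
eef_pos: [498.5, -301.4, 200.4]
tool_rot: [-2.812, -1.4, 0.004]
force: [0.7, 0.2, -2.1]
grip_width: 0.485
finger_force: 51.3
```

servo_tool(increments=[[0.5,-3,0,0,-1],[0.9,-6,0,0,-1],[1.24,-8.4,-1,0,-1],[1.24,-8.4,-4,0,-1],[1.24,-8.4,-4,0,-1],[1.24,-8.4,-4,0,-1],[1.24,-8.4,-4,0,-1],[1.24,-8.4,-4,0,-1],[1.24,-8.4,-4,0,-1]])

```text
time: 5.6
eef_pos: [512.5, -382.4, 162.9]
tool_rot: [2.806, 1.41, 0.001]
force: [0.4, -0.1, -2.7]
grip_width: 0.482
finger_force: 51.2
```

```bash
cat > look.py <<'E'
from h import *
import sys
n=sys.argv[1]
snap("top",f"pics/top{n}.png");snap("side",f"pics/side{n}.png");s=r.read_state();print(s["eef_pos"],s["tool_rot"],s["force"],s["joints"])
a=cv2.imread(f"pics/top{n}.png")[180:290,460:570];b=cv2.imread(f"pics/side{n}.png")[320:430,350:460]
cv2.imwrite(f"pics/z{n}.png",cv2.resize(np.hstack([a,b]),(800,400),interpolation=cv2.INTER_CUBIC))
E
python3 look.py 5
```

```text
[ 512.34505063 -382.3901225   162.60555792] [2.80651370e+00 1.41006238e+00 1.14273209e-03] [-0.46132481 -0.30372061 -1.81690248] [ 0.16412146  0.65947788  0.61305506  1.72203365 -0.46401751  0.90821724
  0.33018397]
```

View pics/z5.png

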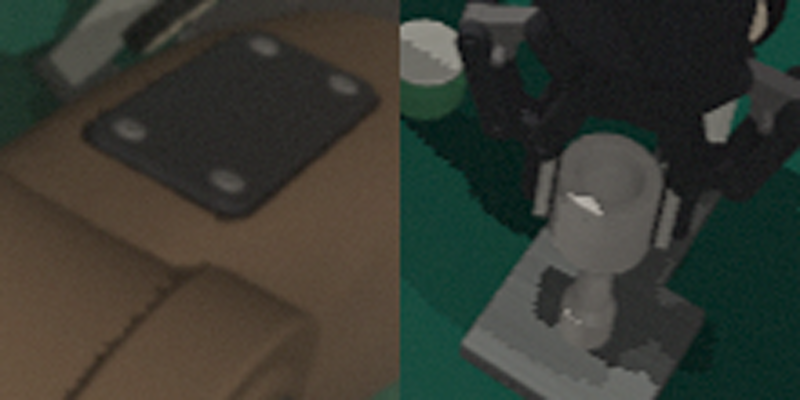

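The side crop shows the bushing just above the pin: rim centre u≈407.8, foot centre u≈404.7, pin thick part u≈402. The arm hides it in the top view. I'll compare these with the projected vertical axis.

Run:
```python
from h import *
np.set_printoptions(precision=2,suppress=True)
for z in(120,80,53,21):print(z,proj("side",[512,-382.5,z]))
print("per mm",proj("side",[513,-382.5,80])-proj("side",[512,-382.5,80]),proj("side",[512,-381.5,80])-proj("side",[512,-382.5,80]))
# cylinder silhouettes predicted: bushing and pin outline columns
t=np.linspace(0,2*np.pi,60)
for n,rad,z in(("rim",21,120),("foot",21,80),("thick",11.5,29),("thick",11.5,12),("thin",7.5,47),("thin",7.5,33)):
    q=np.array([proj("side",[512+rad*np.cos(a),-382.5+rad*np.sin(a),z]) for a in t]);print(n,z,q.min(0),q.max(0))
im=cv2.imread("pics/side5.png")[345:425,385:425]
cv2.imwrite("pics/z6.png",cv2.resize(im,(400,800)[0:1]+(800,),interpolation=cv2.INTER_CUBIC)[:600] if 0 else cv2.resize(im,None,fx=7.5,fy=7.5,interpolation=cv2.INTER_CUBIC))
```

```text
120 [407.55 368.17]
80 [404.09 384.52]
53 [401.89 394.91]
21 [399.41 406.61]
per mm [ 0.59 -0.18] [-0.31 -0.54]
rim 120 [393.09 356.5 ] [422.11 380.45]
foot 80 [390.15 372.86] [418.12 396.75]
thick 29 [392.72 397.33] [407.34 410.33]
thick 12 [391.54 403.39] [405.96 416.36]
thin 47 [396.57 392.94] [406.26 401.44]
thin 33 [395.54 398.09] [405.12 406.58]
```

View pics/z6.png

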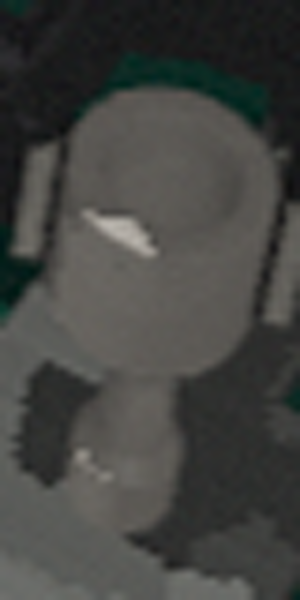

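The bushing matches the commanded pose to within 0.4 px. The pin stands about 2 px right of its projection, so I correct +2.4 mm in x. Then I lower slowly and watch the force.

servo_tool(increments=[[0.24,0,-0.5,0,-1],[0.24,0,-1.2,0,-1],[0.24,0,-1.8,0,-1],[0.24,0,-2.2,0,-1],[0.24,0,-2.5,0,-1],[0.24,0,-2.8,0,-1],[0.24,0,-3.0,0,-1],[0.24,0,-3.2,0,-1],[0.24,0,-3.3,0,-1],[0.24,0,-3.4,0,-1],[0.24,0,-3.4,0,-1]])

```text
time: 6.8
eef_pos: [514.4, -382.5, 127.9]
tool_rot: [2.807, 1.41, -0.0]
force: [-0.2, 0.2, -1.3]
grip_width: 0.479
finger_force: 51.2
```

The foot is at about 46 mm with no contact, so this one isn't tight. Carrying on down to just above the step.

servo_tool(increments=[[0,0,-0.3,0,-1],[0,0,-0.6,0,-1],[0,0,-0.9,0,-1],[0,0,-1.1,0,-1],[0,0,-1.2,0,-1],[0,0,-1.2,0,-1]])

```text
time: 7.4
eef_pos: [514.3, -382.5, 115.7]
tool_rot: [-2.807, -1.41, 0.0]
force: [1.0, 0.8, -2.2]
grip_width: 0.481
finger_force: 51.2
```

Run:
```python
from h import *
np.set_printoptions(precision=2,suppress=True)
snap("side","pics/side7.png")
s=r.read_state();print(s["eef_pos"],s["force"],s["ft_torque"])
im=cv2.imread("pics/side7.png")[350:430,380:440]
cv2.imwrite("pics/z7.png",cv2.resize(im,None,fx=7.5,fy=7.5,interpolation=cv2.INTER_CUBIC))
```

```text
[ 514.43 -382.57  115.88] [-0.38  0.77 -1.78] [0.01 0.01 0.02]
```

View pics/z7.png

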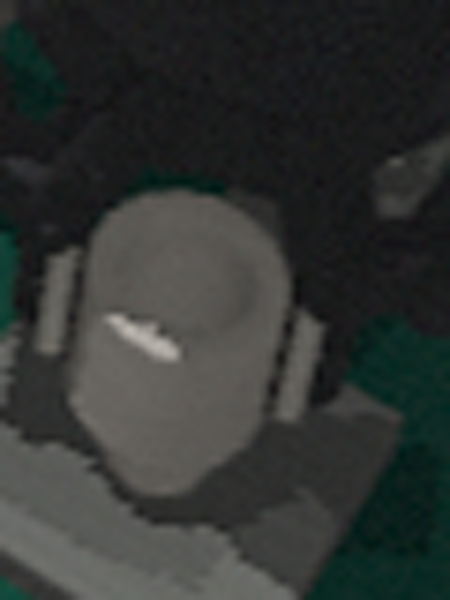

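The bushing sits centred over the pin to within about 0.5 px, and its foot is just above the step. I keep lowering in millimetre steps.

servo_tool(increments=[[0,0,-0.1,0,-1],[0,0,-0.2,0,-1],[0,0,-0.3,0,-1],[0,0,-0.4,0,-1],[0,0,-0.5,0,-1],[0,0,-0.5,0,-1]])

```text
time: 8.05
eef_pos: [514.3, -382.5, 110.8]
tool_rot: [-2.807, -1.41, 0.0]
force: [-0.3, 0.2, -1.9]
grip_width: 0.479
finger_force: 51.2
```

No force with the foot at about 29 mm, so it's past the step. On down to the plate.

servo_tool(increments=[[0,0,-0.3,0,-1],[0,0,-0.6,0,-1],[0,0,-0.9,0,-1],[0,0,-1.1,0,-1],[0,0,-1.3,0,-1],[0,0,-1.4,0,-1],[0,0,-1.4,0,-1]])

```text
time: 8.75
eef_pos: [514.3, -382.5, 96.7]
tool_rot: [-2.807, -1.41, 0.0]
force: [-0.4, 0.7, -1.6]
grip_width: 0.474
finger_force: 51.2
```

servo_tool(increments=[[0,0,-0.1,0,-1],[0,0,-0.15,0,-1],[0,0,-0.2,0,-1],[0,0,-0.25,0,-1],[0,0,-0.25,0,-1]])

```text
time: 9.25
eef_pos: [514.4, -382.6, 95.3]
tool_rot: [2.808, 1.41, 0.001]
force: [-2.6, 3.8, 8.1]
grip_width: 0.479
finger_force: 52.3
```

It seats on the plate: foot about 13 mm, 8 N contact. So it is loose and goes in the round tray. I lift straight up and go round the column on the robot's side.

servo_tool(increments=[[0,0,1,0,-1],[0,0,3,0,-1],[0,0,5.5,0,-1],[0,0,8,0,-1],[0,0,9.5,0,-1],[0,0,10.5,0,-1],[-1.5,2.5,10.5,0,-1],[-3.5,6,10.5,0,-1],[-6,10,10.5,0,-1],[-5,14,10.5,0,-1],[-3,18,10.5,0,-1],[-3,18,10.5,0,-1]])

```text
time: 10.45
eef_pos: [487.0, -195.6, 198.7]
tool_rot: [-2.798, -1.421, -0.002]
force: [0.6, -0.4, -2.3]
grip_width: 0.478
finger_force: 51.5
```

servo_tool(increments=[[2,1.5,0,0,-1],[5,4,0,0,-1],[8.5,7,0,0,-1],[10.6,8,-1,0,-1],[10.6,8,-4,0,-1],[10.6,8,-7,0,-1],[10.6,8,-9,0,-1],[10.6,8,-10.2,0,-1],[10.6,8,-10.7,0,-1],[10.6,8,-10.9,0,-1],[10.6,8,-10.9,0,-1]])

```text
time: 11.55
eef_pos: [590.8, -122.8, 91.0]
tool_rot: [2.807, 1.409, 0.001]
force: [-0.6, 0.1, -2.0]
grip_width: 0.477
finger_force: 51.5
```

servo_tool(increments=[[0,0,-0.2,0,-1],[0,0,-0.3,0,-1],[0,0,-0.4,0,-1],[0,0,-0.45,0,-1],[0,0,-0.45,0,-1],[0,0,-0.45,0,-1]])

```text
time: 12.15
eef_pos: [590.7, -122.6, 87.3]
tool_rot: [2.807, 1.41, 0.002]
force: [-2.7, 1.7, 11.1]
grip_width: 0.48
finger_force: 52.9
```

The bushing is standing on the tray floor. I open part way, then rise straight up.

servo_tool(increments=[[0,0,0,0,0.1],[0,0,0,0,0.2],[0,0,0,0,0.3],[0,0,0,0,0.3],[0,0,0,0,0.3],[0,0,2,0,0.3],[0,0,5,0,0.3],[0,0,8,0,0.5],[0,0,11,0,1],[0,0,11,0,1],[0,0,11,0,1]])

```text
time: 13.25
eef_pos: [590.7, -122.4, 196.4]
tool_rot: [2.807, 1.41, 0.002]
force: [-1.0, -0.2, -0.3]
grip_width: 1.004
finger_force: 0.0
```

Run:
```python
from h import *
np.set_printoptions(precision=1,suppress=True)
s=r.read_state();print(s["eef_pos"],s["tool_rot"],s["joints"],s["grip_width"])
snap("side","pics/side8.png");snap("top","pics/top8.png")
a=cv2.imread("pics/side0.png");b=cv2.imread("pics/side8.png")
for n,p in(("tray bush top",(590.5,-122.5,44)),("bR",(437.3,6.2,40))):
    u=proj("side",p);print(n,u)
```

```text
[ 590.7 -122.4  196.4] [2.8 1.4 0. ] [-0.3  0.6  0.7  1.8 -0.4  0.9 -0.1] 1.0039128318739725
tray bush top [376.7 280.4]
bR [287.2 258.6]
```

The first one is placed. Now the right bushing. The same yaw clears the jar by 45°.

servo_tool(increments=[[-3,2.5,0,0,1],[-7,6,0,0,1],[-11,9.5,0,0,1],[-15.21,12.9,0,0,1],[-15.21,12.9,0,0,1],[-15.21,12.9,-2,0,1],[-15.21,12.9,-5,0,1],[-15.21,12.9,-8,0,1],[-15.21,12.9,-10.5,0,1],[-15.21,12.9,-11.4,0,1],[-15.21,12.9,-11.4,0,1],[-15.21,12.9,-11.4,0,1]])

```text
time: 14.55
eef_pos: [438.6, 6.1, 82.3]
tool_rot: [2.808, 1.409, -0.0]
force: [0.0, 0.8, 0.5]
grip_width: 1.0
finger_force: 0.0
```

servo_tool(increments=[[0,0,0,0,-1],[0,0,0,0,-1],[0,0,0,0,-1],[0,0,0,0,-1],[0,0,0,0,-1],[0,0,0,0,-1],[0,0,0,0,-1],[0,0,0,0,-1],[0,0,0,0,-1]])

```text
time: 15.45
eef_pos: [438.8, 6.6, 82.8]
tool_rot: [-2.807, -1.41, -0.003]
force: [-2.5, -0.1, 12.8]
grip_width: 0.48
finger_force: 48.8
```

servo_tool(increments=[[0,0,2,0,-1],[0,0,5,0,-1],[0,0,9,0,-1],[0,0,12,0,-1],[0,0,12,0,-1],[0,0,12,0,-1]])

```text
time: 16.05
eef_pos: [438.3, 7.0, 202.1]
tool_rot: [-2.806, -1.411, -0.002]
force: [-0.1, 0.4, -2.2]
grip_width: 0.478
finger_force: 51.5
```

Gripped and lifted. Back to the gauge, on a wider path away from the dial.

servo_tool(increments=[[0.3,-3,0,0,-1],[0.6,-7,0,0,-1],[1,-12,0,0,-1],[1.5,-17,0,0,-1],[2,-22,0,0,-1],[2.5,-26.5,0,0,-1],[3,-31,0,0,-1],[4.5,-35,0,0,-1],[6.5,-37.5,0,0,-1],[7.61,-38.9,-2,0,-1],[7.61,-38.9,-4,0,-1],[7.61,-38.9,-4,0,-1]])

```text
time: 17.25
eef_pos: [512.4, -381.3, 157.0]
tool_rot: [-2.802, -1.405, 0.006]
force: [-0.8, 0.4, -2.1]
grip_width: 0.481
finger_force: 51.4
```

servo_tool(increments=[[0,0,0,0,-1],[0,0,0,0,-1],[0,0,0,0,-1]])

```text
time: 17.55
eef_pos: [514.7, -382.5, 162.8]
tool_rot: [2.806, 1.41, 0.001]
force: [0.2, -0.3, -1.6]
grip_width: 0.474
finger_force: 51.5
```

Run:
```python
from h import *
np.set_printoptions(precision=2,suppress=True)
snap("side","pics/side9.png");s=r.read_state();print(s["eef_pos"],s["force"])
t=np.linspace(0,2*np.pi,60)
for n,rad,z in(("rim",21,120),("foot",21,80),("thick",11.5,29)):
    q=np.array([proj("side",[514.4+rad*np.cos(a),-382.5+rad*np.sin(a),z]) for a in t]);print(n,z,q.min(0),q.max(0))
ims=[cv2.imread(f"pics/side{k}.png")[345:425,385:437] for k in (9,)]
cv2.imwrite("pics/z9.png",np.hstack([cv2.resize(i,None,fx=7.5,fy=7.5,interpolation=cv2.INTER_CUBIC) for i in ims]+[cv2.resize(cv2.imread("pics/side8.png")[250:330,340:390],None,fx=7,fy=7.5)]))
```

```text
[ 514.7  -382.47  162.82] [-0.02  0.04 -2.56]
rim 120 [394.56 356.09] [423.57 379.99]
foot 80 [391.58 372.45] [419.53 396.3 ]
thick 29 [394.08 396.91] [408.7  409.89]
```

View pics/z9.png

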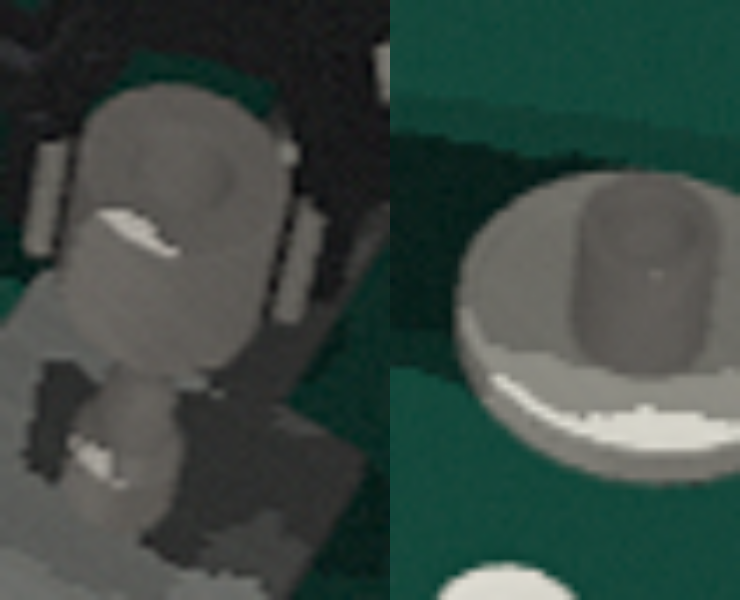

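The left crop shows the bushing centred over the pin, rim u 395.3–424.1 and pin 394.6–409.3, both shifted equally from the projection. The right crop shows the first bushing upright in the round tray. Lowering past the nose.

servo_tool(increments=[[0,0,-0.5,0,-1],[0,0,-1.2,0,-1],[0,0,-1.8,0,-1],[0,0,-2.2,0,-1],[0,0,-2.5,0,-1],[0,0,-2.8,0,-1],[0,0,-3.0,0,-1],[0,0,-3.2,0,-1],[0,0,-3.3,0,-1],[0,0,-3.4,0,-1],[0,0,-3.4,0,-1]])

```text
time: 18.7
eef_pos: [514.4, -382.5, 127.9]
tool_rot: [-2.807, -1.41, -0.0]
force: [-0.4, 0.4, -2.3]
grip_width: 0.48
finger_force: 51.5
```

servo_tool(increments=[[0,0,-0.3,0,-1],[0,0,-0.6,0,-1],[0,0,-0.9,0,-1],[0,0,-1.1,0,-1],[0,0,-1.2,0,-1],[0,0,-1.2,0,-1]])

```text
time: 19.3
eef_pos: [514.3, -382.5, 115.7]
tool_rot: [-2.807, -1.41, 0.0]
force: [-0.5, -0.4, -2.6]
grip_width: 0.479
finger_force: 51.5
```

servo_tool(increments=[[0,0,-0.1,0,-1],[0,0,-0.15,0,-1],[0,0,-0.2,0,-1],[0,0,-0.25,0,-1],[0,0,-0.25,0,-1]])

```text
time: 19.8
eef_pos: [514.6, -383.0, 113.9]
tool_rot: [2.807, 1.409, 0.0]
force: [-0.3, -0.8, 2.1]
grip_width: 0.481
finger_force: 51.9
```

Contact has begun with the foot at about 31.5 mm. One small step more to confirm the stop.

servo_tool(increments=[[0,0,-0.05,0,-1],[0,0,-0.1,0,-1],[0,0,-0.1,0,-1]])

```text
time: 20.1
eef_pos: [514.6, -383.2, 113.4]
tool_rot: [2.806, 1.409, 0.001]
force: [-1.6, -0.1, 9.3]
grip_width: 0.474
finger_force: 52.6
```

The force rises at the step while the bushing stays put, so it is good and goes in the square tray.

servo_tool(increments=[[0,0,1,0,-1],[0,0,3,0,-1],[0,0,5.5,0,-1],[0,0,8,0,-1],[0,0,9,0,-1],[-1.5,2.5,9,0,-1],[-3.5,6,9,0,-1],[-5,10.5,9,0,-1],[-5,15.5,9,0,-1],[-5,20,9,0,-1],[-5,24,9,0,-1],[-5,28,9,0,-1]])

```text
time: 21.3
eef_pos: [463.7, -100.5, 202.1]
tool_rot: [-2.806, -1.41, 0.001]
force: [0.3, -0.1, -2.2]
grip_width: 0.481
finger_force: 52.1
```

servo_tool(increments=[[0,4,0,0,-1],[0,8,0,0,-1],[0.5,13,0,0,-1],[1,18,0,0,-1],[1.5,23,0,0,-1],[2,28,0,0,-1],[2.5,33,0,0,-1],[3,38,0,0,-1],[3.2,42,0,0,-1],[3.4,45.5,0,0,-1],[3.4,47.45,0,0,-1],[3.4,47.45,0,0,-1]])

```text
time: 22.5
eef_pos: [496.8, 376.0, 201.2]
tool_rot: [-2.803, -1.417, 0.002]
force: [-0.6, -1.1, -2.6]
grip_width: 0.478
finger_force: 52.1
```

servo_tool(increments=[[0,0,0,0,-1],[0,0,-3,0,-1],[0,0,-6,0,-1],[0,0,-8.5,0,-1],[0,0,-10,0,-1],[0,0,-10.7,0,-1],[0,0,-11.1,0,-1],[0,0,-11.1,0,-1],[0,0,-11.1,0,-1]])

```text
time: 23.4
eef_pos: [499.0, 372.2, 92.4]
tool_rot: [-2.807, -1.41, -0.002]
force: [-0.3, -0.9, -2.7]
grip_width: 0.48
finger_force: 52.1
```

servo_tool(increments=[[0,0,-0.2,0,-1],[0,0,-0.35,0,-1],[0,0,-0.45,0,-1],[0,0,-0.5,0,-1],[0,0,-0.55,0,-1],[0,0,-0.55,0,-1]])

```text
time: 24.0
eef_pos: [498.5, 372.0, 87.0]
tool_rot: [-2.807, -1.409, -0.0]
force: [-3.0, -1.5, 10.6]
grip_width: 0.477
finger_force: 53.3
```

It's standing on the floor. Release and rise clear.

servo_tool(increments=[[0,0,0,0,0.1],[0,0,0,0,0.2],[0,0,0,0,0.3],[0,0,0,0,0.3],[0,0,0,0,0.3],[0,0,2,0,0.3],[0,0,5,0,0.3],[0,0,9,0,0.3],[0,0,14,0,0.3],[0,0,16,0,0.3],[0,0,16,0,0.3]])

```text
time: 25.1
eef_pos: [500.0, 372.5, 249.6]
tool_rot: [-2.806, -1.409, -0.009]
force: [0.4, 0.2, 0.6]
grip_width: 0.651
finger_force: 0.0
```

Run:
```python
from h import *
np.set_printoptions(precision=1,suppress=True)
s=r.read_state();print(s["eef_pos"],s["finger_force"],s["force"])
b=snap("side","pics/side10.png");a=cv2.imread("pics/side0.png")
print(proj("side",[498.5,372,44]),proj("side",[498.5,372,4]))
d=cv2.absdiff(cv2.cvtColor(a,cv2.COLOR_BGR2RGB),b).max(2)>40
n,l,st,c=cv2.connectedComponentsWithStats(d.astype(np.uint8))
for i in range(1,n):
    if st[i,4]>25:print(st[i],c[i])
```

```text
[500.  372.5 249.6] 0.0 [0.4 0.2 0.6]
[272.4 173.8] [273.1 186.1]
[ 59   0  22  61 609] [69.6 23.8]
[ 132    0   40   94 1460] [152.2  39.6]
[ 245    0   40   58 1459] [264.1  26.1]
[ 4  3 24  3 31] [15.1  4. ]
[166  43   7  12  48] [169.5  49.5]
[ 242   59   53   71 1976] [267.6  89.8]
[  0  64  16  46 149] [10.2 80.9]
[ 61  86  11  77 451] [ 65.  124.1]
[200 157  47  18 404] [219.4 166.1]
[  0 159  12   4  27] [  4.1 160.9]
[  6 161  43  27 126] [ 24.5 173.9]
[265 170  14   4  37] [271.1 171.3]
[ 76 172  19  63  81] [ 86.3 203.2]
[ 33 175   6  34  62] [ 34.5 191.6]
[265 174  34  15 303] [278.2 182.3]
[230 190  12   6  47] [234.5 193. ]
[243 197  29  26 370] [255.9 209.7]
[283 200   8   4  28] [286.8 201.5]
[280 205  16   8  75] [286.9 208.9]
[278 252  24  25 471] [288.9 264.5]
[132 259  43  28 181] [156.9 271.6]
[368 274  18  11 129] [376.5 278.9]
[365 279  25  22 334] [376.6 292. ]
[156 302  25  20 100] [169.  310.6]
```

The change blobs fit the bushing standing at the predicted tray position. The collar and oiler regions also changed, which could just be shadow, so I'll check their positions.

Run:
```python
from h import *
g=lambda k:cv2.cvtColor(cv2.imread(f"pics/side{k}.png"),cv2.COLOR_BGR2GRAY)
a,b=g(0),g(10)
for n,(x,y,w,h) in dict(oiler=(228,180,20,32),collar=(278,198,20,20),jar=(246,255,26,34),cork=(272,335,48,40),tin=(343,325,28,28),spool=(262,360,28,38)).items():
    m=cv2.matchTemplate(b[y-12:y+h+12,x-12:x+w+12],a[y:y+h,x:x+w],cv2.TM_CCOEFF_NORMED);_,v,_,p=cv2.minMaxLoc(m);print(n,round(v,2),p[0]-12,p[1]-12)
# bushing in tray vs. bushing in round tray shape
t=b[272:304,362:392];m=cv2.matchTemplate(b[155:205,245:310],cv2.resize(t,None,fx=.8,fy=.8),cv2.TM_CCOEFF_NORMED);_,v,_,p=cv2.minMaxLoc(m);print("sq bush",round(v,2),p[0]+245+12,p[1]+155+13)
```

```text
oiler 0.95 0 0
collar 0.9 0 0
jar 1.0 0 0
cork 1.0 0 0
tin 1.0 0 0
spool 1.0 0 0
sq bush 0.58 275 179
```

None of the bystanders moved, and both bushings stand where they were placed. Handing in.

```bash
python3 -c "
from station import r
print(r.close_job())"
```

```text
the job is handed in; nothing more can be done
None
```

I gauged both card bushings and handed the job in: the left one went right down to the plate (loose, now in the round tray), and the right one stopped at the step (good, now in the square tray); the cork-mat bushing and the other loose things were not moved.

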